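Log a specimen carrier with the code reader and stack it

ROBOT

A 6-joint arm with a two-finger parallel gripper is mounted at the origin on a cart in front of the work surface, level with it; the furniture and walls round the work are solid. World frame = base frame: x ahead of the robot, y to its left, z up, the work surface at z = 0. Lengths are in m, angles in rad, forces in N, time in s.
With the tool pointing down it reaches from about 0.3 to 0.85 m from the base axis. Payload 4.2 kg.
Tool frame: the origin (TCP) lies at the very end of the fingers, on their centre line; the grasp point (between the pads) lies arm.hold_point_z behind it (arm.hold_point_z is the distance from the TCP to the grasp point, in m); y points along the fingers, z is the direction in which the jaws open and shut, and the axes are right-handed (so a half turn about y gives the same grasp; the last joint's range is limited). The gripper opens to 91 mm and grips with 3 to 60 N. Pads are 32 mm wide; open, the fingers measure 118 mm over their backs; the gripper's body (76 mm by 178 mm) begins 60 mm behind the grasp point.
Start: joints at [-1.324, 0.32, 1.565, -0, 1.257, -0.02], TCP at [0.152, -0.555, 0.214] pointing down, gripper open.
Joint ranges: [-3.11, 3.11], [-0.84, 2.01], [0.21, 2.61], [-1.34, 4.49], [0.05, 2.63], [-2.56, 2.56]. Speed limits (rad/s): [2.57, 2.57, 3.14, 3.14, 3.14, 3.14].

INTERFACE

Orientations are given as [roll, pitch, yaw] about the fixed x, y, z axes, in that order (R = Rz(yaw) Ry(pitch) Rx(roll)).
In Python, from cell import arm gives the robot as it stands. The module is installed in compiled form; this text tells all that it offers.
- The arm moves only by the tool drive_tool, never from a script. Its arguments are lists of equal length, an entry for each row: "travel": the shift along the tool's x, y, z in units of 30 mm (1.0 is 30 mm), a list of three; "rotation": the turn, a rotation vector about the tool's x, y, z in units of 6 degrees (1.0 is 6 degrees), a list of three. A call has 1 to 20 rows; each row is the pose to reach, as a shift and turn from the pose commanded when the call began, along the tool's axes at that moment; what a row does not reach only later rows make up. A row lasts 1/10 s, in which the tool goes at most 50 mm and 8.59 degrees, less where a joint would pass 70% of its speed; a pose out of reach is approached as far as the arm can. A call with a gripper value outside its range is refused whole. "fingers" is the closure, from 0 (fully open) to 1 (shut), set as the call begins (left out, the last holds). The fingers move at their own pace and stop on an object; the grip force is fixed at half the most. Time passes only in rows, so rows that repeat a pose let the fingers close. It gives the time, the measured TCP pose, the force and the opening at its end, in the units of the state.
- arm.observe(): the state, without advancing time (a new reading comes with each control period).
- arm.capture(name): name is "side" or "top"; returns (picture, depth): 384x512x3 uint8, red, green, blue; 384x512 float32, m along the optical axis (not along the pixel's ray), 0 where there is no reading.
- arm.camera_model(name): a dict with "fx", "fy", "cx", "cy" (pixels), "camera_from_world" (4x4, takes a point from world to camera coordinates). Camera axes: x right, y down, z forward; pixel columns grow to the right and rows downward; lengths in m; the calibration is good to about 2 mm. A picture is of the moment at which its call begins. camera_model takes no time and is no camera call.
- arm.sign_off(): hands the job in, once; it reports no verdict.
The state is a dict: "time": time; "joint_pos": joint angles; "dq": joint speeds; "tau": joint torques, N m; "eef_pos": TCP position; "orientation": TCP orientation; "force": force on the tool from outside, world axes, zero at the start; "torque": the same for the moment, N m; "gripper_width": finger opening in m.
Only numpy, scipy, OpenCV 4.12 (cv2) and the standard library are available. Lean on these libraries where they do the work, as an engineer would, in place of code of your own. Each camera call takes 0.05 s, during which the arm holds its last target.

TASK

Pick up the white code reader and, without touching the loose specimen carrier with it or moving the carrier, aim it squarely at the middle of the carrier's code label from about 8 cm away and hold it still there for two seconds. Then lay the reader back in its rest the way it lay before and let go. Last, stack the loose carrier on the carrier that is fixed to the bench, both labels facing the same way, so that its two lugs drop into the matching notches and it sits flat; keep it upright on the way and leave the other objects where they are.

Things in the scene. Friction and masses are not known exactly. Their poses are not given: they have to be found in the camera images.
- reader: The hand-held code reader: a white bar (handle) 132 long x 30 wide x 28 high, a dark rubber strip along each side, blue button on top, with a nose 38 wide at its +x end that droops 40 degrees downward. About 0.16 kg, loose; it lies level in the rest. Origin: underside of the handle, x along the handle toward the nose, z up out of the button side. The handle runs from x = -70 to x = +62.
- reader_grip (a point): Centre of the reader's handle, half-way up, 4 mm behind its origin and 14 mm above its underside; near the centre of mass. Grip here from above across the 30 mm width (y). Between the two saddles of the rest 80 mm (x = -45 to +35 from this point) of the handle is free. Axes as the reader's.
- reader_window (a point): Centre of the dark red scan window on the end of the reader's nose. Its x axis is the line of sight, straight out of the window: level heading as the handle's +x, 40 degrees below it when the handle is level. In the axes of reader_grip it lies 99.2 mm ahead (+x), 27.6 mm lower (-z).
- rest_seat (a point): The reader's rest, a fixed dark foot 125 x 66 x 8 with two black forked saddles 90 mm apart (each 10 thick, throat 36 wide, lips flared outward to a height of 65). This point is where reader_grip lies when the reader is in the rest, 54 mm above the bench, x along the rest toward where the nose points; the handle's underside rests 40 mm above the bench. Lower the reader straight down between the forks.
- carrier: The loose specimen carrier: a grey block 80 long (x) x 46 wide (y) x 33 high holding a red round resin specimen in its top pocket, standing on two lugs 7 high under it, so 40 high in all. The label face slopes out at its +x end, to x = +60. Origin: centre, at the level of the lugs' feet; z up. About 0.15 kg with the specimen. Lugs: front (x = +28) 10 long x 30 wide, rear (x = -28) 10 long x 14 wide.
- carrier_grip (a point): Point to grip the loose carrier, on its centre line 28 mm above the lugs' feet (12 mm below its top). Grip from above across the 46 mm width (y); the tips need not go below the block's underside, 7 mm above the lugs' feet. Axes as the carrier's.
- carrier_underside (a point): Centre of the underside of the loose carrier's block, 7 mm above the lugs' feet and 21 mm below carrier_grip; axes as the carrier's. It comes to lie on stack_top when stacked.
- code_label (a point): Centre of the loose carrier's code label, a white field 30 wide x 26 high with a square black pattern on the slope at its +x end; 48 mm ahead of carrier_grip (+x) at the same height. Its x axis is the outward normal, 40 degrees above level, heading as the carrier's +x.
- stack_top (a point): Centre of the top face of the carrier fixed to the bench (same grey block and label, black specimen, screwed on an aluminium base plate 118 x 74 x 6), 39 mm above the bench. x points to its label end. Its top has the notches for the lugs: front (x = +28) 14 x 34, rear (x = -28) 14 x 18, 16 deep, so 2 mm free on each side of a lug; the other way round the wide lug does not enter.
- objective_center (a point): Centre of a silvery microscope objective, 26 diameter x 41 high, standing loose; a bystander.
- petri_center (a point): Centre of a clear lidded dish, 63 diameter x 14 high, loose; a bystander.
- hardness_block_center (a point): Centre of a round steel reference block, 55 diameter x 11 high, loose; a bystander.
There are look-alikes about, which are no part of the job. What is shaped like the part that bears rest_seat but red is not meant.

How it is judged:
By the outcome, as a careful person would: the job done as asked, in the order asked, and still so for the second after the job is handed in, with the robot touching nothing.
It also fails if it takes over 54 s, if anything falls off the work surface, if the arm or the gripper's body presses on something with over 40 N, if the wrist force passes 120 N, or if a joint passes its speed limit or range.

## Working session

There is one attempt and no reset: what is moved stays moved. The work goes in short steps, Python scripts to look and compute and a tool call to move; the robot and the scene stay as the last step left them, time stands still between calls to the robot, and variables do not carry over. Pictures are saved under pics/ and viewed, and the job is handed in when it is done.

Besides the shell and the picture viewer there is one more tool, called after "Emit:" as name(argument=value, ...) on one line, values as JSON. drive_tool: Moves the arm, as the interface text tells. Its arguments: {"type":"object","properties":{"travel":{"type":"array"},"rotation":{"type":"array"},"fingers":{"type":"number"}},"required":["travel","rotation"]}

```bash
mkdir -p pics
cat > h.py <<'E'
import numpy as np, cv2, pickle
from cell import arm
def snap(tag):
    out={}
    for n in ("side","top"):
        p,d=arm.capture(n); m=arm.camera_model(n)
        out[n]=(p,d,m); cv2.imwrite(f"pics/{tag}_{n}.png",cv2.resize(p[:,:,::-1],(800,600),interpolation=cv2.INTER_CUBIC))
    pickle.dump(out,open(f"{tag}.pkl","wb")); return out
def load(tag): return pickle.load(open(f"{tag}.pkl","rb"))
def pts(p,d,m):
    v,u=np.indices(d.shape); X=np.stack([(u-m['cx'])/m['fx']*d,(v-m['cy'])/m['fy']*d,d],-1)
    T=np.linalg.inv(np.array(m['camera_from_world'])); return X@T[:3,:3].T+T[:3,3]
def ray(m,u,v,z):
    T=np.linalg.inv(np.array(m['camera_from_world'])); r=T[:3,:3]@np.array([(u-m['cx'])/m['fx'],(v-m['cy'])/m['fy'],1.])
    o=T[:3,3]; return o+r*(z-o[2])/r[2]
def proj(m,P):
    P=np.atleast_2d(P); c=np.array(m['camera_from_world']); q=P@c[:3,:3].T+c[:3,3]
    return np.stack([q[:,0]/q[:,2]*m['fx']+m['cx'],q[:,1]/q[:,2]*m['fy']+m['cy']],-1)
E
python3 - <<'E'
from h import *
np.set_printoptions(suppress=True,precision=4)
o=snap("a")
for n in o: print(n,{k:(np.array(v) if k[0:3]=='cam' else v) for k,v in o[n][2].items()})
print(arm.observe(), arm.hold_point_z)
E
```

```text
side {'fx': 369.0467679428264, 'fy': 369.0467679428264, 'cx': 258.67920516607114, 'cy': 197.25819681823899, 'camera_from_world': array([[-0.9726, -0.2323, -0.0036,  0.4715],
       [-0.123 ,  0.5281, -0.8402, -0.0137],
       [ 0.197 , -0.8168, -0.5422,  1.011 ],
       [ 0.    ,  0.    ,  0.    ,  1.    ]])}
top {'fx': 438.7718793423273, 'fy': 438.7718793423273, 'cx': 257.9424919279942, 'cy': 199.0275160438181, 'camera_from_world': array([[-0.0106, -0.9998, -0.0166,  0.2435],
       [-0.9879,  0.0131, -0.1543,  0.4415],
       [ 0.1545,  0.0148, -0.9879,  1.1317],
       [ 0.    ,  0.    ,  0.    ,  1.    ]])}
{'time': 0.1, 'joint_pos': array([-1.324 ,  0.3202,  1.5655, -0.    ,  1.2574, -0.02  ]), 'dq': array([-0.0005, -0.0027, -0.0024, -0.0004,  0.0002,  0.0002]), 'tau': array([  0.0013, -41.3333, -23.251 ,   0.0729,   0.0422,  -0.0001]), 'eef_pos': array([ 0.1515, -0.5542,  0.2132]), 'orientation': array([-1.5724,  0.    , -2.8748]), 'force': array([-0.1768, -0.1439,  0.376 ]), 'torque': array([-0.0312, -0.005 , -0.0377]), 'gripper_width': 0.0912134460290711} 0.0188
```

View pics/a_top.png

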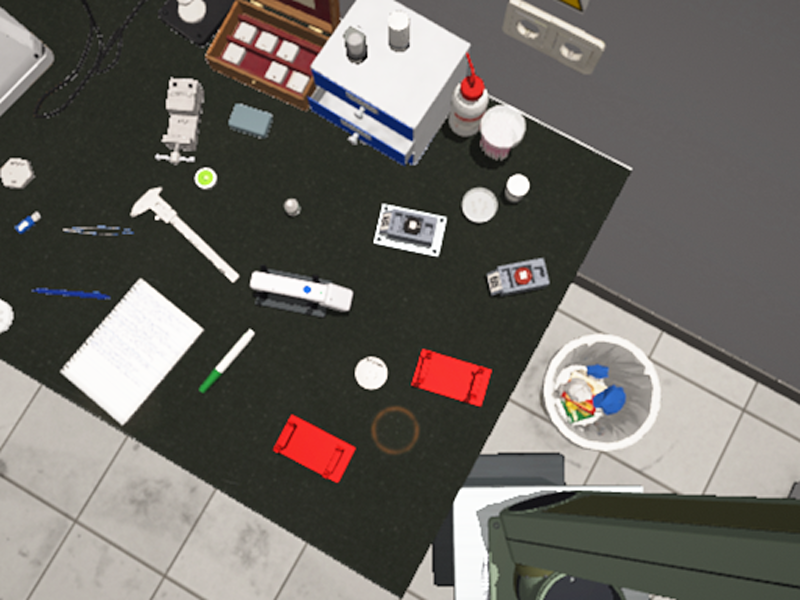

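View pics/a_side.png

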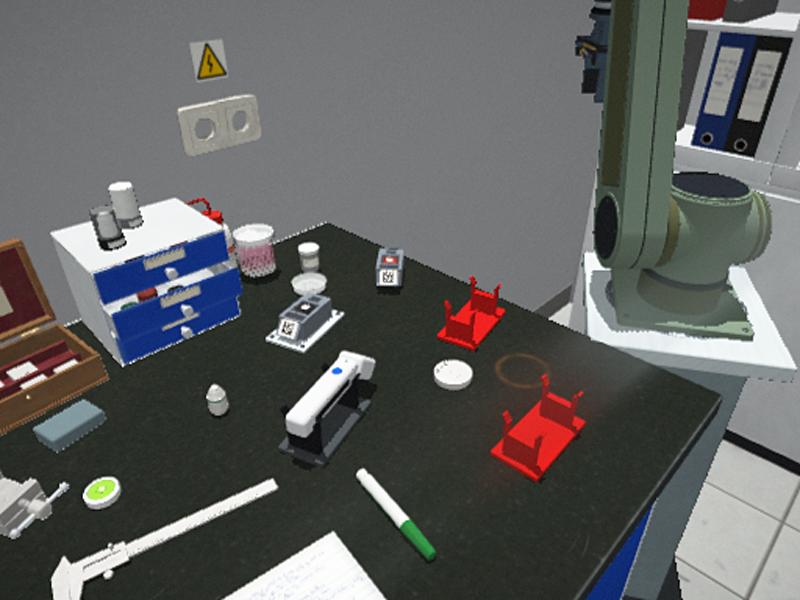

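The top view shows the reader at about (300,290) with its nose to the right, the loose carrier with red specimen at (520,277), and the fixed one at (412,230). Both labels point left. The two red rests are decoys. Next I'll zoom in on these.

Run:
```python
from h import *
o=load("a"); p=o["top"][0]
a=cv2.resize(p[110:215,150:240,::-1],None,fx=6,fy=6,interpolation=cv2.INTER_CUBIC)
cv2.imwrite("pics/z1.png",cv2.resize(p[160:210,150:235,::-1],None,fx=9,fy=9,interpolation=cv2.INTER_CUBIC))
cv2.imwrite("pics/z2.png",cv2.resize(p[115:195,235:358,::-1],None,fx=6.4,fy=6.4,interpolation=cv2.INTER_CUBIC))
q=o["side"][0]
cv2.imwrite("pics/z3.png",cv2.resize(q[150:300,165:265,::-1],None,fx=4,fy=4,interpolation=cv2.INTER_CUBIC))
X=pts(*o["top"])
for n,(u,v) in dict(reader=(196,185),carr=(335,176),fix=(264,145),fixplate=(245,156),pet=(306,131),hard=(237,239),obj=(186,132)).items(): print(n,X[v,u].round(4),o["top"][1][v,u])
```

```text
reader [0.4775 0.398  0.0735] 1.1387211
carr [0.5041 0.0312 0.0357] 1.174727
fix [0.5927 0.2202 0.0356] 1.1913624
fixplate [0.5698 0.2732 0.0084] 1.2154454
pet [0.6374 0.103  0.0132] 1.218642
hard [0.3406 0.296  0.0098] 1.1790209
obj [0.6315 0.4324 0.0395] 1.1966017
```

View pics/z1.png

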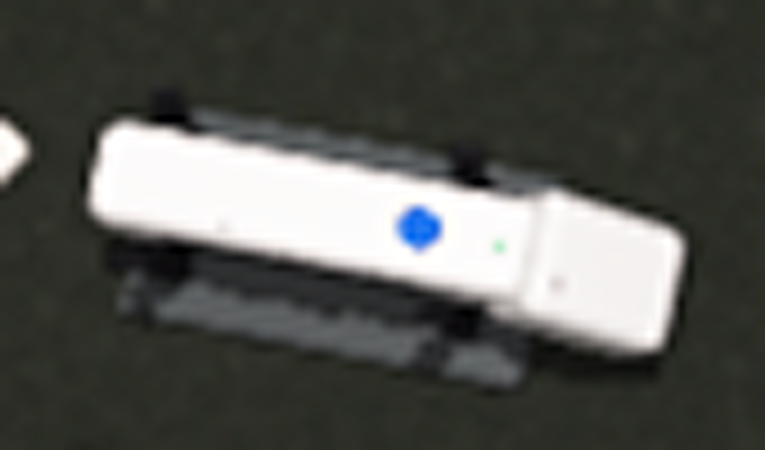

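View pics/z2.png

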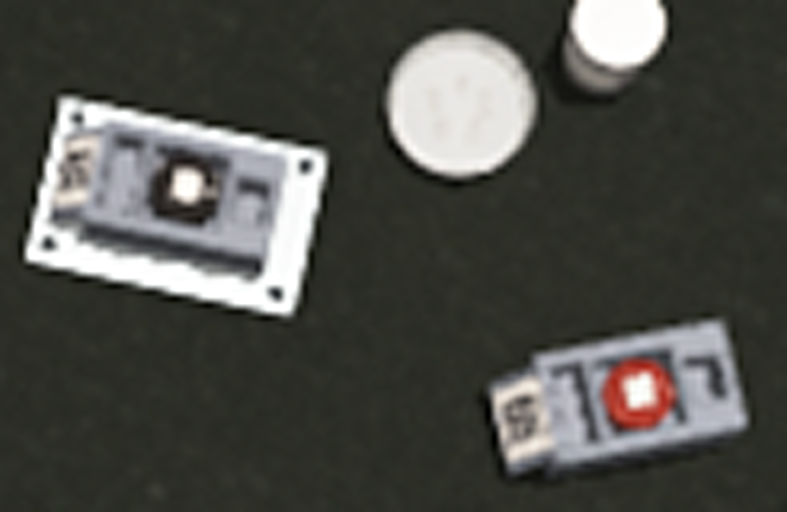

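View pics/z3.png

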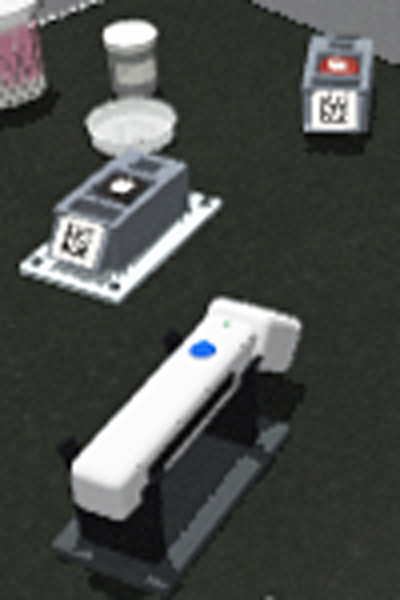

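```bash
cat > det.py <<'E'
from h import *
S=8
def up(p,c): 
    u0,v0,u1,v1=c; return cv2.resize(p[v0:v1,u0:u1,::-1],None,fx=S,fy=S,interpolation=cv2.INTER_CUBIC)
def full(c,xy): return (np.asarray(xy,float)+.5)/S-.5+np.array(c[:2])
E
python3 - <<'E'
from det import *
o=load("a"); p,d,m=o["top"]
for n,c in dict(carr=(305,160,358,195),fix=(235,125,292,168)).items():
    a=up(p,c); g=cv2.cvtColor(a,cv2.COLOR_BGR2HSV)
    print(n); cv2.imwrite(f"pics/v_{n}.png",cv2.resize(np.clip(cv2.applyColorMap(g[:,:,2],cv2.COLORMAP_JET),0,255),None,fx=1.6,fy=1.6))
    print(p[c[1]:c[3]:3,c[0]:c[2]:3].max(-1))
c=(150,160,240,215)
E
```

```text
carr
[[ 49  47  47  44  48  49  48  48  48  46  47  45  45  48  49  47  45  46]
 [ 49  46  51  47  46  47  47  47  47  49  46  47  46  48  46  50  51  46]
 [ 47  47  48  50  49  44  48  47  44  41  39  96 151 181 169  43  45  44]
 [ 46  46  49  46  42  50  96 157 194 189 166 131 195 191 191  44  47  45]
 [ 47  47  46  43  78 167  92 146 127 167 175 121 156 147 102  47  46  47]
 [ 47  46  78 175 241 173 198  84 156 215 250 188 152 196  71 108  46  50]
 [ 46  47  22 110 136 186 194  65 141 179 218 179 101 184 192 158  46  47]
 [ 44  47  22 157 113 189 184 144 163 113 164 163 153 196 190 169  46  48]
 [ 44  51  31 163 228 220 175 164 178 194 167 115  71  54  47  46  44  46]
 [ 48  45  47 119 104  59 105  58  51  39  23  35  48  49  46  45  46  46]
 [ 47  45  47  34  38  32  42  49  45  45  44  49  45  48  44  50  47  46]
 [ 45  47  46  46  47  49  49  45  53  48  48  45  46  48  50  45  47  47]]
fix
[[ 43  46  45  45  46  45  47  46  48  46  49  46  45  44  44  47  54  47
   44]
 [ 43  49  47  49  45  48  47  46  47  48  48  44  47  46  45  45  50  47
   45]
 [ 46  44  48 186 204 198  5
[... 325 characters left out ...]
 179  44 224 253  81 156  92 160 250 254  35
   47]
 [ 49  45 246 222 208 132 186 154  45  81 143  56 155 193 162 251 255  42
   44]
 [ 47  43 247 108 112 154 182 176 141  84  35 128 169 179 163 250 221  44
   46]
 [ 49  34 210 254 138  99  66  61  70 123 162 193 187 186 229 250 140  45
   45]
 [ 46  47 248 255 253 254 232 238 135 113  83  61  59  76 246 252  33  49
   46]
 [ 46  48  46  44  24  81 237 249 255 252 255 235 241 125 255 255  38  45
   46]
 [ 45  47  45  49  48  46  43  47  39  25 125 244 255 255 162 242  40  44
   48]
 [ 44  47  50  45  43  46  44  47  45  49  45  42  39  38  43  86  52  47
   45]
 [ 47  44  45  47  47  44  47  53  46  46  45  46  45  49  45  45  44  42
   47]]
```

View pics/v_carr.png

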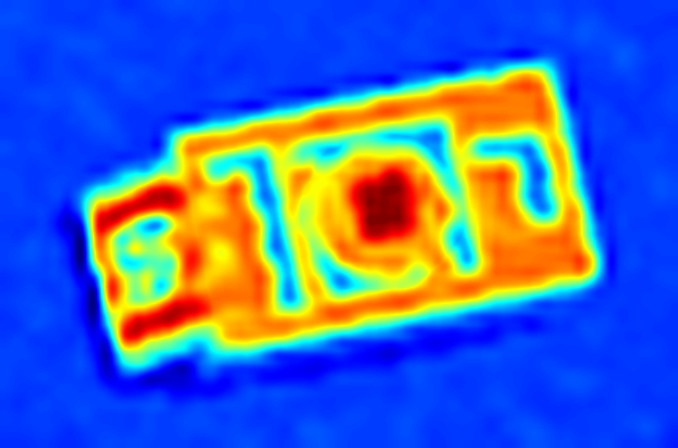

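View pics/v_fix.png

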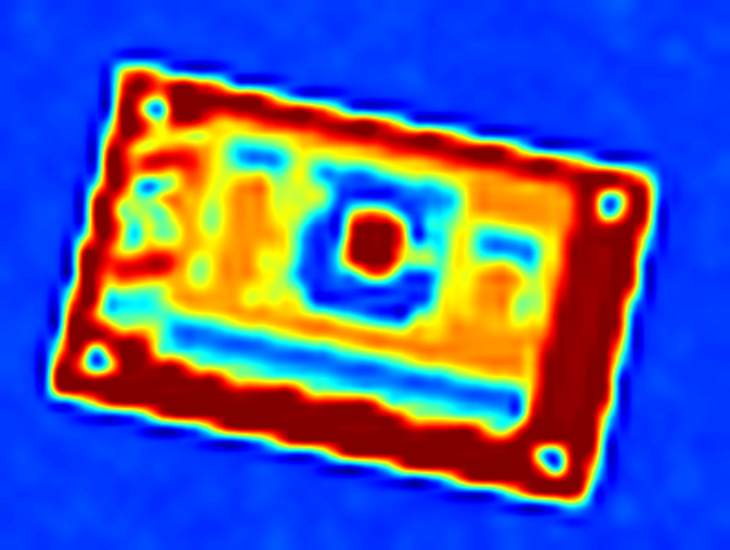

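```bash
cat >> det.py <<'E'
def edge(img,a,b,w=2.0,n=40,trim=.1):
    """fit line to strongest gradient near segment a-b (full px); returns 2 points on the fitted line"""
    a=np.array(a,float);b=np.array(b,float); g=img.astype(np.float32)
    t=(b-a)/np.linalg.norm(b-a); nn=np.array([-t[1],t[0]]); s=np.arange(-w,w+.01,.1); out=[]
    for k in np.linspace(trim,1-trim,n):
        P=a+(b-a)*k+s[:,None]*nn
        pr=cv2.remap(g,P[:,0].astype(np.float32)[None],P[:,1].astype(np.float32)[None],cv2.INTER_CUBIC)[0]
        gr=np.gradient(cv2.GaussianBlur(pr[None],(0,0),4)[0]); out.append((gr,P))
    sg=np.sign(sum(o[0] for o in out)[np.argmax(np.abs(sum(o[0] for o in out)))])
    q=[]
    for gr,P in out:
        v=np.clip(gr*sg,0,None); i=np.argmax(v); lo,hi=max(0,i-8),i+9
        q.append((P[lo:hi]*v[lo:hi,None]).sum(0)/v[lo:hi].sum())
    q=np.array(q,np.float32); l=cv2.fitLine(q,cv2.DIST_HUBER,0,.01,.01).ravel()
    r=(q-l[2:])@np.array([-l[1],l[0]]); 
    return l[2:]-l[:2]*5,l[2:]+l[:2]*5,float(np.median(np.abs(r)))
def wline(m,e,z):
    A=ray(m,*e[0],z)[:2];B=ray(m,*e[1],z)[:2]; t=(B-A)/np.linalg.norm(B-A); return A,t
def isect(l1,l2):
    k=np.linalg.solve(np.stack([l1[1],-l2[1]],1),l2[0]-l1[0]); return l1[0]+k[0]*l1[1]
E
python3 - <<'E'
from det import *
o=load("a"); p,d,m=o["top"]; g=p.max(-1)
np.set_printoptions(suppress=True,precision=4)
def F(o,f,x): return np.array(o)+np.array(x,float)/f
def run(nm,img,m,o,f,segs,z):
    L={}
    for k,(a,b) in segs.items():
        e=edge(img,F(o,f,a)-.5,F(o,f,b)-.5); l=wline(m,e,z); L[k]=l; print(nm,k,'yaw',np.degrees(np.arctan2(l[1][1],l[1][0])).round(2),'res',round(e[2],3))
    return L
L=run('carr',g,m,(305,160),12.8,dict(up=((185,135),(540,65)),lo=((230,348),(590,287)),rear=((552,75),(600,270)),fl=((85,200),(120,370))),.040)
c=[isect(L['rear'],L['up']),isect(L['rear'],L['lo'])]; print('rear corners',c,np.linalg.norm(c[0]-c[1]))
L=run('plate',g,m,(235,125),12.8,dict(up=((120,65),(650,170)),lo=((60,393),(580,503)),r=((655,180),(590,500)),l=((115,70),(55,390))),.006)
c=[isect(L[i],L[j]) for i,j in (('up','l'),('up','r'),('lo','r'),('lo','l'))]; print(c,np.mean(c,0),[np.linalg.norm(c[i]-c[i-1]) for i in range(4)])
L=run('fix',g,m,(235,125),12.8,dict(lo=((170,325),(520,390)),r=((572,190),(535,385)),up=((200,115),(570,190))),.039)
c=[isect(L['r'],L['up']),isect(L['r'],L['lo'])]; print('rear corners',c,np.linalg.norm(c[0]-c[1]))
h=cv2.cvtColor(p,cv2.COLOR_RGB2HSV)
mk=((h[...,0]<8)|(h[...,0]>170))&(h[...,1]>100); mk[:, :305]=0; mk[:160]=0; mk[195:]=0; mk[:,358:]=0
v,u=np.nonzero(mk); print('red',len(u),(u.min()+u.max())/2,(v.min()+v.max())/2, ray(m,(u.min()+u.max())/2,(v.min()+v.max())/2,.04))
print('campos',[np.linalg.inv(np.array(o[n][2]['camera_from_world']))[:3,3] for n in o])
E
```

```text
carr up yaw -79.58 res 0.075
carr lo yaw -79.31 res 0.039
carr rear yaw -169.74 res 0.058
carr fl yaw -167.57 res 0.134
rear corners [array([ 0.5346, -0.0026]), array([ 0.4882, -0.011 ])] 0.04713419885617069
plate up yaw -103.41 res 0.129
plate lo yaw -103.1 res 0.136
plate r yaw -13.13 res 0.094
plate l yaw -13.1 res 0.124
[array([0.6469, 0.2749]), array([0.6192, 0.1586]), array([0.5457, 0.1758]), array([0.5728, 0.2921])] [0.5962 0.2254] [np.float64(0.07605268871308539), np.float64(0.11952295174071723), np.float64(0.07542386120701748), np.float64(0.11948421943732393)]
fix lo yaw -103.38 res 0.081
fix r yaw -13.51 res 0.121
fix up yaw -101.43 res 0.292
rear corners [array([0.6076, 0.1774]), array([0.5633, 0.188 ])] 0.04558538678583345
red 75 334.5 176.0 [0.5033 0.0333 0.04  ]
campos [array([0.2577, 0.9425, 0.5384]), array([0.2639, 0.221 , 1.1901])]
```

Run:
```python
from det import *
np.set_printoptions(suppress=True,precision=4)
o=load("a")
cv2.imwrite("pics/w1.png",cv2.resize(o["side"][0][215:300,175:250,::-1],None,fx=7,fy=7,interpolation=cv2.INTER_CUBIC))
cv2.imwrite("pics/w2.png",cv2.resize(np.hstack([o["side"][0][180:225,165:225,::-1],o["side"][0][150:195,235:265,::-1]]),None,fx=8.8,fy=8.8,interpolation=cv2.INTER_CUBIC))
p,d,m=o["top"]; X=pts(p,d,m); 
# reader cloud
k=(X[...,2]>.060)&(X[...,0]>.40)&(X[...,0]<.55)&(X[...,1]>.28)&(X[...,1]<.52)&(p.min(-1)>150)
P=X[k]; print(len(P),P.min(0),P.max(0),np.percentile(P[:,2],[10,50,90]))
r=cv2.minAreaRect(P[:,:2].astype(np.float32)*1000); print(r)
```

```text
603 [0.4514 0.3448 0.06  ] [0.5105 0.4941 0.0743] [0.0647 0.0682 0.0713]
((484.2023010253906, 419.57952880859375), (150.17214965820312, 37.07367706298828), 76.0211410522461)
```

View pics/w1.png

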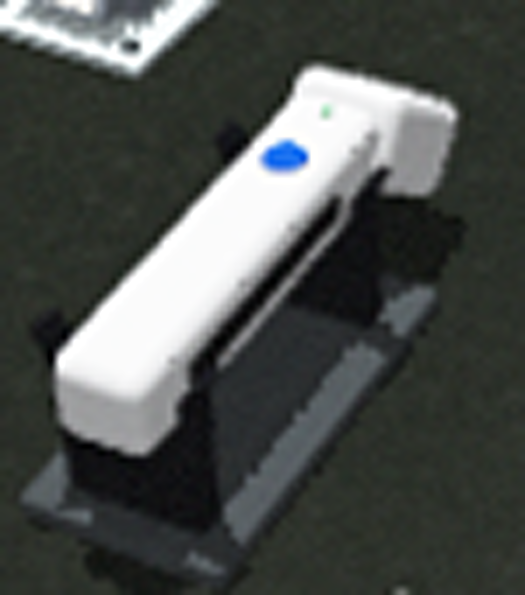

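View pics/w2.png

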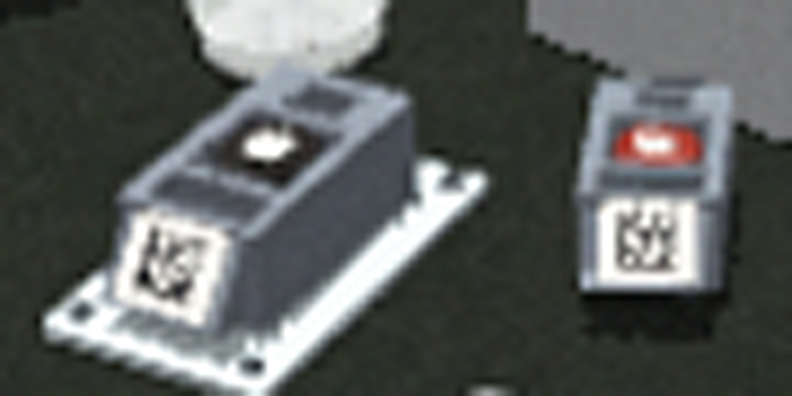

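Run:
```python
from det import *
np.set_printoptions(suppress=True,precision=4)
o=load("a"); p,d,m=o["top"]; g=p.max(-1)
F=lambda x:np.array([150,160])+np.array(x,float)/9-.5
for z in (.068,.064,.060):
    L={}
    for k,(a,b) in dict(up=((110,122),(530,197)),lo=((110,225),(500,300)),rear=((105,130),(92,205)),nose=((683,245),(660,350))).items():
        e=edge(g,F(a),F(b)); l=wline(m,e,z); L[k]=l; 
        if z==.064: print(k,np.degrees(np.arctan2(l[1][1],l[1][0])).round(2),round(e[2],3))
    a,b=isect(L['up'],L['rear']),isect(L['lo'],L['rear']); print(z,a,b,np.linalg.norm(a-b))
    c,e2=isect(L['up'],L['nose']),isect(L['lo'],L['nose']); print('   nose',c,e2)
    mid=(a+b)/2; print('mid',mid)
# blue button
h=cv2.cvtColor(p,cv2.COLOR_RGB2HSV)
for n in ("top","side"):
    p,d,m=o[n]; h=cv2.cvtColor(p,cv2.COLOR_RGB2HSV)
    mk=(abs(h[...,0].astype(int)-110)<12)&(h[...,1]>130)
    box=(185,175,205,195) if n=="top" else (205,230,225,245)
    w=np.zeros_like(mk);w[box[1]:box[3],box[0]:box[2]]=1; v,u=np.nonzero(mk&w)
    sat=h[...,1]*1.0; ww=sat[v,u]; print(n,'btn',len(u),(u*ww).sum()/ww.sum(),(v*ww).sum()/ww.sum(),ray(m,(u*ww).sum()/ww.sum(),(v*ww).sum()/ww.sum(),.069))
# labels side
m=o["side"][2]
for nm,q,off in (("fix",[(125,208),(240,232),(212,330),(113,290)],(165,180)),("loose",[(595,198),(708,203),(705,290),(592,285)],(175,150))):
    Q=np.array(q)/8.8-.5+np.array(off); i=isect((Q[0],Q[2]-Q[0]),(Q[1],Q[3]-Q[1])); print(nm,i,ray(m,*i,.027 if nm=="fix" else .028))
p=o["side"][0]; g=p.max(-1); F=lambda x:np.array([175,215])+np.array(x,float)/7-.5
for z in (.068,.065):
    e=edge(g,F((75,340)),F((285,95))); l=wline(m,e,z); print('side left edge',np.degrees(np.arctan2(l[1][1],l[1][0])),l,e[2])
```

```text
0.068 [0.513  0.4907] [0.4832 0.4963] 0.030375660185965297
   nose [0.4769 0.3204] [0.4478 0.327 ]
mid [0.4981 0.4935]
up -101.98 0.121
lo -101.8 0.079
rear -10.68 0.105
nose -12.89 0.057
0.064 [0.5139 0.4916] [0.4839 0.4973] 0.030483938577527316
   nose [0.4776 0.3207] [0.4485 0.3274]
mid [0.4989 0.4945]
0.06 [0.5148 0.4926] [0.4847 0.4983] 0.03059221696909012
   nose [0.4784 0.3211] [0.4491 0.3278]
mid [0.4998 0.4954]
top btn 13 196.1668484187568 184.797528171574 [0.4789 0.3983 0.069 ]
side btn 18 215.2592305706171 236.81719597211463 [0.4793 0.3981 0.069 ]
fix [183.382  209.6956] [0.6089 0.268  0.027 ]
loose [248.3636 177.2273] [0.4951 0.0801 0.028 ]
side left edge -101.97736375629259 (array([0.4997, 0.4341]), array([-0.2075, -0.9782])) 0.03542114049196243
side left edge -101.97736375629249 (array([0.5013, 0.4308]), array([-0.2075, -0.9782])) 0.03542114049196243
```

```bash
cat > plan.py <<'E'
import numpy as np, json, sys
from scipy.spatial.transform import Rotation as R
np.set_printoptions(suppress=True,precision=3)
def Rt(yaw): return R.from_euler('xyz',[-np.pi/2,0,np.radians(yaw)])
def step(p0,R0,p1,R1):
    return R0.inv().apply(np.array(p1)-p0)/.03,(R0.inv()*R1).as_rotvec()/np.radians(6)
def meas():
    from cell import arm
    s=arm.observe(); return s,np.array(s['eef_pos']),R.from_euler('xyz',s['orientation'])
def show(targets,wob=False):
    s,p,r=meas(); print('t',round(s['time'],2),'p',p,'rpy',np.degrees(s['orientation']),'w',s['gripper_width'],'F',s['force'])
    for t in targets:
        a,b=step(p,r,t[:3],Rt(t[3])); print(t,'travel',a,'rot',b)
E
python3 - <<'E'
from plan import *
show([(0.4853,0.4299,.20,-101.9),(0.4853,0.4299,.12,-101.9)])
E
```

```text
t 0.1 p [ 0.151 -0.554  0.213] rpy [ -90.091    0.    -164.716] w 0.0912134460290711 F [-0.177 -0.144  0.376]
(0.4853, 0.4299, 0.2, -101.9) travel [-19.382   0.486 -28.71 ] rot [  0.014 -10.469  -0.008]
(0.4853, 0.4299, 0.12, -101.9) travel [-19.382   3.153 -28.705] rot [  0.014 -10.469  -0.008]
```

Emit:
drive_tool(travel=[[-12,0.2,-12.3],[-12,0.2,-12.3],[-12,0.2,-12.3],[-12,0.2,-12.3],[-12,0.2,-12.3],[-12,0.2,-12.3],[-12,0.2,-12.3],[-12,0.2,-12.3],[-12,0.2,-12.3],[-12,0.2,-12.3],[-19.4,0.5,-28.7],[-19.4,0.5,-28.7],[-19.4,0.5,-28.7],[-19.4,0.5,-28.7],[-19.4,0.5,-28.7],[-19.4,0.5,-28.7],[-19.4,0.5,-28.7],[-19.4,0.5,-28.7],[-19.4,0.5,-28.7],[-19.4,0.5,-28.7]], rotation=[[0,-5,0],[0,-5,0],[0,-5,0],[0,-5,0],[0,-5,0],[0,-5,0],[0,-5,0],[0,-5,0],[0,-5,0],[0,-5,0],[0,-10.5,0],[0,-10.5,0],[0,-10.5,0],[0,-10.5,0],[0,-10.5,0],[0,-10.5,0],[0,-10.5,0],[0,-10.5,0],[0,-10.5,0],[0,-10.5,0]], fingers=0)

```text
time: 2.1
eef_pos: [0.4767, 0.3776, 0.1993]
orientation: [-1.571, -0.001, -1.775]
force: [0.5, -0.6, 0.3]
gripper_width: 0.0913
```

Run:
```python
from plan import *
show([(0.4853,0.4299,.12,-101.9)])
```

```text
t 2.1 p [0.477 0.378 0.199] rpy [ -90.016   -0.05  -101.684] w 0.09132451940579867 F [ 0.503 -0.608  0.28 ]
(0.4853, 0.4299, 0.12, -101.9) travel [-1.768  2.642 -0.072] rot [0.003 0.036 0.008]
```

Emit:
drive_tool(travel=[[0,0,0],[0,0,0],[0,0,0]], rotation=[[0,0,0],[0,0,0],[0,0,0]])

```text
time: 2.4
eef_pos: [0.4765, 0.3744, 0.1994]
orientation: [-1.571, -0.002, -1.776]
force: [0.4, -0.8, -0.2]
gripper_width: 0.0917
```

Run:
```python
from plan import *
show([(0.4853,0.4299,.11,-101.9)])
```

```text
t 2.4 p [0.477 0.374 0.199] rpy [ -90.039   -0.09  -101.744] w 0.0916508911827639 F [ 0.423 -0.806 -0.168]
(0.4853, 0.4299, 0.11, -101.9) travel [-1.877  2.979 -0.089] rot [0.007 0.026 0.015]
```

Emit:
drive_tool(travel=[[-1.88,0.5,-0.09],[-1.88,2.98,-0.09],[-1.88,2.98,-0.09],[-1.88,2.98,-0.09],[-1.88,2.98,-0.09],[-1.88,2.98,-0.09]], rotation=[[0,0.02,0],[0,0.02,0],[0,0.02,0],[0,0.02,0],[0,0.02,0],[0,0.02,0]])

```text
time: 3.0
eef_pos: [0.4871, 0.4313, 0.1131]
orientation: [-1.568, 0.003, -1.779]
force: [-0.2, 1.0, 0.8]
gripper_width: 0.0913
```

Run:
```python
from plan import *
from h import *
o=snap("b")
q=o["side"][0]; t=o["top"][0]
cv2.imwrite("pics/b_z.png",np.hstack([cv2.resize(q[170:300,150:270,::-1],(390,420)),cv2.resize(t[140:230,140:240,::-1],(400,420))]))
show([(0.4853,0.4299,.0352,-101.9)])
```

```text
t 3.1 p [0.487 0.432 0.113] rpy [ -89.846    0.187 -101.879] w 0.09099185854782284 F [-0.045  0.239  0.164]
(0.4853, 0.4299, 0.0352, -101.9) travel [ 0.073  2.591 -0.049] rot [-0.026  0.003 -0.031]
```

View pics/b_z.png

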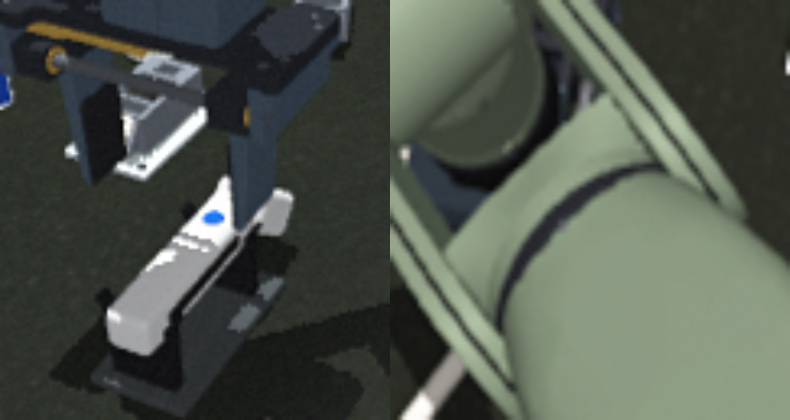

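The jaws straddle the handle, with the reader (white) centred between the fingers in the side crop. Descending.

Emit:
drive_tool(travel=[[0.05,0.6,-0.05],[0.07,1.4,-0.05],[0.07,2.1,-0.05],[0.07,2.4,-0.05],[0.07,2.4,-0.05],[0.07,2.4,-0.05]], rotation=[[0,0,0],[0,0,0],[0,0,0],[0,0,0],[0,0,0],[0,0,0]])

```text
time: 3.7
eef_pos: [0.4847, 0.4302, 0.0397]
orientation: [-1.569, 0.002, -1.777]
force: [0.3, 0.5, 0.0]
gripper_width: 0.0914
```

Run:
```python
from plan import *
show([(0.4853,0.4299,.0352,-101.9)])
```

```text
t 3.7 p [0.485 0.43  0.04 ] rpy [ -89.913    0.102 -101.837] w 0.09140099153222403 F [0.266 0.485 0.035]
(0.4853, 0.4299, 0.0352, -101.9) travel [0.005 0.151 0.022] rot [-0.014  0.011 -0.017]
```

Emit:
drive_tool(travel=[[0,0.15,0.02],[0,0.15,0.02]], rotation=[[-0.01,0.01,-0.01],[-0.01,0.01,-0.01]])

```text
time: 3.9
eef_pos: [0.4848, 0.4296, 0.0344]
orientation: [-1.571, -0.0, -1.778]
force: [-0.2, -0.7, -1.1]
gripper_width: 0.0913
```

Emit:
drive_tool(travel=[[0,0,0],[0,0,0],[0,0,0],[0,0,0],[0,0,0],[0,0,0],[0,0,0],[0,0,0],[0,0,0],[0,0,0]], rotation=[[0,0,0],[0,0,0],[0,0,0],[0,0,0],[0,0,0],[0,0,0],[0,0,0],[0,0,0],[0,0,0],[0,0,0]], fingers=1)

```text
time: 4.9
eef_pos: [0.4846, 0.4295, 0.0339]
orientation: [-1.572, -0.001, -1.778]
force: [1.0, -0.1, -0.2]
gripper_width: 0.0296
```

Run:
```python
from plan import *
show([(0.4853,0.4299,.0352,-101.9)])
```

```text
t 4.9 p [0.485 0.429 0.034] rpy [ -90.047   -0.062 -101.891] w 0.029568188922117825 F [ 1.016 -0.089 -0.195]
(0.4853, 0.4299, 0.0352, -101.9) travel [-0.019 -0.045  0.02 ] rot [0.008 0.001 0.01 ]
```

Emit:
drive_tool(travel=[[0,-0.3,0],[0,-0.9,0],[0,-1.7,0],[0,-2.5,0],[0,-3.2,0],[0,-3.6,0],[0,-3.6,0],[0,-3.6,0]], rotation=[[0,0,0],[0,0,0],[0,0,0],[0,0,0],[0,0,0],[0,0,0],[0,0,0],[0,0,0]])

```text
time: 5.7
eef_pos: [0.4842, 0.4292, 0.1412]
orientation: [-1.573, -0.002, -1.778]
force: [-0.4, -0.5, -2.4]
gripper_width: 0.0296
```

Run:
```python
from plan import *
show([(0.4662,0.2375,.13,-79.55),(0.4662,0.2375,.087,-79.55)])
```

```text
t 5.7 p [0.484 0.429 0.141] rpy [ -90.105   -0.125 -101.894] w 0.02964694500500571 F [-0.423 -0.466 -2.423]
(0.4662, 0.2375, 0.13, -79.55) travel [6.375 0.387 0.732] rot [ 0.021 -3.724  0.017]
(0.4662, 0.2375, 0.087, -79.55) travel [6.372 1.82  0.735] rot [ 0.021 -3.724  0.017]
```

Emit:
drive_tool(travel=[[0.3,0,0],[1.0,0.1,0.1],[1.9,0.2,0.2],[2.9,0.3,0.3],[3.9,0.4,0.4],[4.8,0.4,0.5],[5.6,0.4,0.65],[6.1,0.4,0.7],[6.37,0.4,0.73],[6.37,0.4,0.73],[6.37,0.4,0.73]], rotation=[[0,-0.2,0],[0,-0.6,0],[0,-1.1,0],[0,-1.7,0],[0,-2.3,0],[0,-2.8,0],[0,-3.3,0],[0,-3.6,0],[0.02,-3.72,0.02],[0.02,-3.72,0.02],[0.02,-3.72,0.02]])

```text
time: 6.8
eef_pos: [0.4666, 0.2383, 0.1298]
orientation: [-1.57, 0.001, -1.389]
force: [0.2, 0.9, -1.1]
gripper_width: 0.0301
```

Run:
```python
from plan import *
from h import *
o=snap("c")
show([(0.4662,0.2375,.087,-79.55)])
```

```text
t 6.9 p [0.467 0.239 0.13 ] rpy [-89.938   0.072 -79.546] w 0.0303562597145487 F [ 0.908  0.78  -1.782]
(0.4662, 0.2375, 0.087, -79.55) travel [ 0.04   1.431 -0.026] rot [-0.01   0.001 -0.012]
```

View pics/c_side.png

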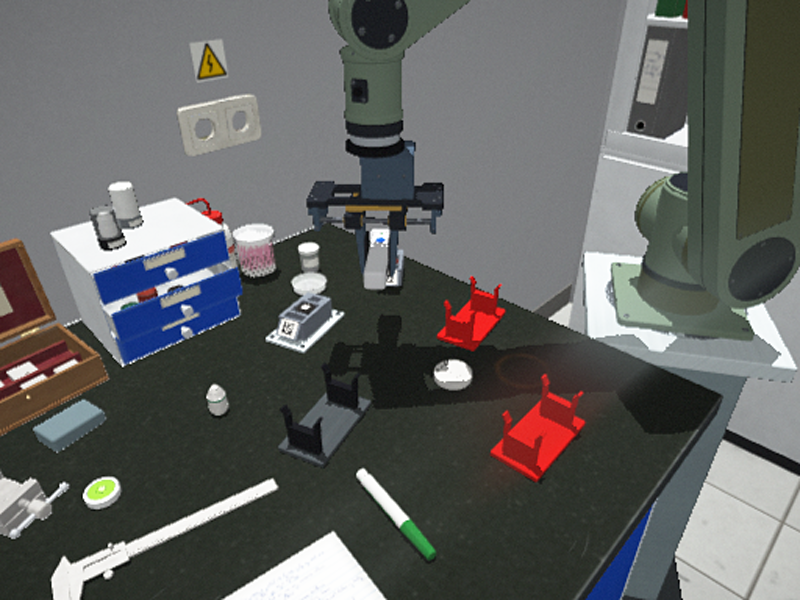

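View pics/c_top.png

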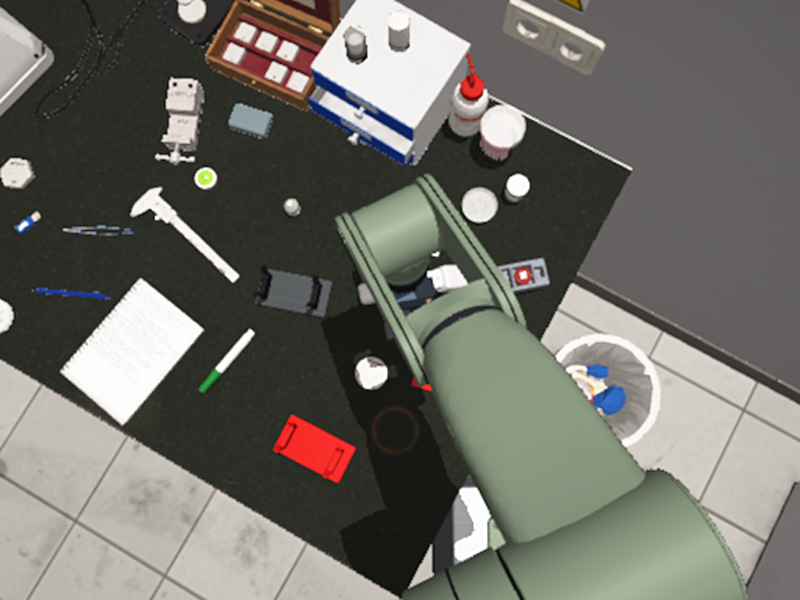

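The side view shows the reader held level in the jaws near (375,265), with the rest empty and the carrier undisturbed. Lowering to the scan height.

Emit:
drive_tool(travel=[[0,0.2,0],[0.02,0.6,-0.01],[0.04,1.0,-0.02],[0.04,1.3,-0.02],[0.04,1.43,-0.02],[0.04,1.43,-0.02],[0.04,1.43,-0.02],[0.04,1.43,-0.02]], rotation=[[0,0,0],[0,0,0],[0,0,0],[0,0,0],[0,0,0],[0,0,0],[0,0,0],[0,0,0]])

```text
time: 7.7
eef_pos: [0.4667, 0.237, 0.0876]
orientation: [-1.569, 0.001, -1.389]
force: [-0.4, -0.6, -0.7]
gripper_width: 0.03
```

Run:
```python
from plan import *
from h import *
p,d=arm.capture("side"); m=arm.camera_model("side")
cv2.imwrite("pics/d.png",cv2.resize(p[110:220,200:290,::-1],None,fx=5.4,fy=5.4,interpolation=cv2.INTER_CUBIC))
show([(0.4662,0.2375,.087,-79.55)])
q=proj(m,[(0.4662+.066*-.1814,0.2375+.066*.9834,.121)])
print(q, q-np.array([200,110]))
```

```text
t 7.75 p [0.467 0.237 0.088] rpy [-89.874   0.074 -79.574] w 0.029758508211199058 F [ 1.029  0.2   -1.434]
(0.4662, 0.2375, 0.087, -79.55) travel [-0.02   0.022 -0.013] rot [-0.021 -0.004 -0.012]
[[239.483 191.865]] [[39.483 81.865]]
```

View pics/d.png

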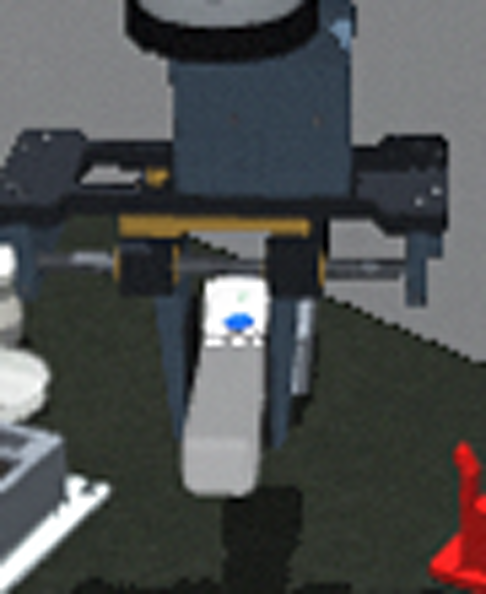

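Run:
```python
from h import *
m=arm.camera_model("side"); g=np.array([.4664,.2372]); c=np.array([np.cos(np.radians(-79.55)),np.sin(np.radians(-79.55))])
for s,z in ((32.5,.122),(-66,.121),(-66,.107)):
    P=np.r_[g+c*s/1000,z]; print(s,(proj(m,P)[0]-[200,110]+.5)*5.4, (proj(m,P+[-.002,0,0])[0]-proj(m,P)[0])*5.4,(proj(m,P+[0,0,.002])[0]-proj(m,P)[0])*5.4)
m=arm.camera_model("side")
P=np.array([.4846+.0063,.4295+.0307*0,.0])
# old pose reprojection
for s,z in ((32.5,.069),(-66,.068)):
    cc=np.array([np.cos(np.radians(-101.9)),np.sin(np.radians(-101.9))]); print('old',(proj(m,np.r_[np.array([.4848,.4296])+cc*s/1000,z])[0]-[175,215]+.5)*7)
```

```text
32.5 [237.15314825 323.00719231] [4.41941188 0.49528484] [-0.11928935 -4.04128442]
-66 [215.62695705 444.32181562] [4.86922832 0.60759475] [-0.161393   -4.29567434]
-66 [216.74439049 474.06368967] [4.8233065  0.61653283] [-0.15832622 -4.21404832]
old [289.59225263 156.20031031]
old [ 93.54841311 377.1650462 ]
```

Emit:
drive_tool(travel=[[0,0,0],[0,0,0],[0,0,0],[0,0,0],[0,0,0],[0,0,0],[0,0,0],[0,0,0],[0,0,0],[0,0,0],[0,0,0],[0,0,0],[0,0,0],[0,0,0],[0,0,0],[0,0,0],[0,0,0],[0,0,0],[0,0,0],[0,0,0]], rotation=[[0,0,0],[0,0,0],[0,0,0],[0,0,0],[0,0,0],[0,0,0],[0,0,0],[0,0,0],[0,0,0],[0,0,0],[0,0,0],[0,0,0],[0,0,0],[0,0,0],[0,0,0],[0,0,0],[0,0,0],[0,0,0],[0,0,0],[0,0,0]])

```text
time: 9.75
eef_pos: [0.4663, 0.2368, 0.0872]
orientation: [-1.57, 0.001, -1.389]
force: [-0.9, -0.0, -1.3]
gripper_width: 0.0297
```

Emit:
drive_tool(travel=[[0,0,0],[0,0,0],[0,0,0],[0,0,0],[0,0,0],[0,0,0]], rotation=[[0,0,0],[0,0,0],[0,0,0],[0,0,0],[0,0,0],[0,0,0]])

```text
time: 10.35
eef_pos: [0.4663, 0.2368, 0.0872]
orientation: [-1.57, 0.001, -1.389]
force: [0.0, 0.2, -0.7]
gripper_width: 0.0298
```

Run:
```python
from plan import *
show([(0.4662,0.2375,.13,-79.55),(0.4846,.4295,.141,-101.9)])
```

```text
t 10.35 p [0.466 0.237 0.087] rpy [-89.937   0.057 -79.576] w 0.029775227061000425 F [ 0.028  0.25  -0.748]
(0.4662, 0.2375, 0.13, -79.55) travel [-0.025 -1.427  0.002] rot [-0.01  -0.004 -0.009]
(0.4846, 0.4295, 0.141, -101.9) travel [-6.209 -1.785  1.763] rot [-0.009  3.721 -0.011]
```

Emit:
drive_tool(travel=[[-0.1,-0.3,0],[-0.3,-0.9,0.1],[-0.8,-1.4,0.2],[-1.6,-1.8,0.4],[-2.6,-1.8,0.7],[-3.6,-1.8,1.0],[-4.6,-1.8,1.3],[-5.4,-1.8,1.5],[-5.9,-1.8,1.7],[-6.21,-1.8,1.76],[-6.21,-1.8,1.76],[-6.21,-1.8,1.76],[-6.21,-1.8,1.76]], rotation=[[0,0,0],[0,0.2,0],[0,0.5,0],[0,1.0,0],[0,1.6,0],[0,2.2,0],[0,2.8,0],[0,3.3,0],[0,3.6,0],[0,3.72,0],[0,3.72,0],[0,3.72,0],[0,3.72,0]])

```text
time: 11.65
eef_pos: [0.4843, 0.4285, 0.1416]
orientation: [-1.57, 0.001, -1.779]
force: [0.2, 0.5, -2.0]
gripper_width: 0.0297
```

Run:
```python
from plan import *
show([(0.4846,.4295,.034,-101.9)])
```

```text
t 11.65 p [0.484 0.429 0.142] rpy [ -89.973    0.042 -101.919] w 0.029681976675697705 F [ 0.199  0.476 -2.047]
(0.4846, 0.4295, 0.034, -101.9) travel [-0.031  3.588  0.   ] rot [-0.005 -0.003 -0.007]
```

Descend to just above the seat, then settle.

Emit:
drive_tool(travel=[[-0.03,0.3,0],[-0.03,0.9,0],[-0.03,1.6,0],[-0.03,2.3,0],[-0.03,2.8,0],[-0.03,3.1,0],[-0.03,3.3,0],[-0.03,3.3,0],[-0.03,3.3,0],[-0.03,3.3,0]], rotation=[[0,0,0],[0,0,0],[0,0,0],[0,0,0],[0,0,0],[0,0,0],[0,0,0],[0,0,0],[0,0,0],[0,0,0]])

```text
time: 12.65
eef_pos: [0.4852, 0.4309, 0.0434]
orientation: [-1.569, 0.003, -1.778]
force: [0.2, -0.3, -1.5]
gripper_width: 0.0294
```

Run:
```python
from plan import *
show([(0.4846,.4295,.034,-101.9)])
```

```text
t 12.65 p [0.485 0.431 0.043] rpy [ -89.901    0.157 -101.894] w 0.02943512986153371 F [ 0.169 -0.326 -1.496]
(0.4846, 0.4295, 0.034, -101.9) travel [ 0.052  0.312 -0.011] rot [-0.016  0.001 -0.026]
```

Emit:
drive_tool(travel=[[0.03,0.1,-0.01],[0.04,0.2,-0.01],[0.05,0.27,-0.01],[0.05,0.3,-0.01],[0.05,0.3,-0.01]], rotation=[[-0.01,0,-0.02],[-0.01,0,-0.02],[-0.01,0,-0.02],[-0.01,0,-0.02],[-0.01,0,-0.02]])

```text
time: 13.15
eef_pos: [0.4841, 0.429, 0.0339]
orientation: [-1.571, -0.001, -1.778]
force: [-1.3, -0.4, 2.6]
gripper_width: 0.0298
```

Run:
```python
from plan import *
show([(0.4846,.4295,.034,-101.9)])
```

```text
t 13.15 p [0.484 0.429 0.034] rpy [ -90.027   -0.05  -101.896] w 0.029830513363400854 F [-1.31  -0.398  2.632]
(0.4846, 0.4295, 0.034, -101.9) travel [-0.019 -0.004  0.014] rot [0.004 0.001 0.008]
```

Emit:
drive_tool(travel=[[0,0,0],[0,0,0],[0,0,0],[0,0,0],[0,0,0],[0,0,0],[0,0,0],[0,0,0]], rotation=[[0,0,0],[0,0,0],[0,0,0],[0,0,0],[0,0,0],[0,0,0],[0,0,0],[0,0,0]], fingers=0)

```text
time: 13.95
eef_pos: [0.4841, 0.4292, 0.0334]
orientation: [-1.571, -0.001, -1.778]
force: [0.4, -0.7, 0.4]
gripper_width: 0.0894
```

Emit:
drive_tool(travel=[[0,-0.4,0],[0,-1.2,0],[0,-2.2,0],[0,-3.3,0],[0,-4.0,0],[0,-4.0,0],[0,-4.0,0]], rotation=[[0,0,0],[0,0,0],[0,0,0],[0,0,0],[0,0,0],[0,0,0],[0,0,0]])

```text
time: 14.65
eef_pos: [0.4841, 0.4292, 0.154]
orientation: [-1.571, -0.0, -1.778]
force: [-0.1, -0.9, -0.9]
gripper_width: 0.0912
```

Run:
```python
from plan import *
show([(0.5041,.0325,.15,-79.5),(0.5041,.0325,.03,-79.5)])
```

```text
t 14.65 p [0.484 0.429 0.154] rpy [ -89.994   -0.006 -101.894] w 0.09121967158856219 F [-0.142 -0.878 -0.948]
(0.5041, 0.0325, 0.15, -79.5) travel [12.801  0.134  3.376] rot [-0.001 -3.732  0.001]
(0.5041, 0.0325, 0.03, -79.5) travel [12.8    4.134  3.376] rot [-0.001 -3.732  0.001]
```

Emit:
drive_tool(travel=[[0.8,0,0.2],[2.2,0,0.6],[3.8,0,1.0],[5.4,0,1.4],[7,0,1.8],[8.6,0,2.3],[10.2,0,2.7],[11.5,0.1,3.0],[12.3,0.13,3.2],[12.8,0.13,3.38],[12.8,0.13,3.38],[12.8,0.13,3.38],[12.8,0.13,3.38]], rotation=[[0,-0.2,0],[0,-0.6,0],[0,-1.1,0],[0,-1.6,0],[0,-2.1,0],[0,-2.6,0],[0,-3.1,0],[0,-3.4,0],[0,-3.6,0],[0,-3.73,0],[0,-3.73,0],[0,-3.73,0],[0,-3.73,0]])

```text
time: 15.95
eef_pos: [0.5039, 0.0333, 0.1492]
orientation: [-1.573, -0.0, -1.387]
force: [-0.1, 0.3, 0.3]
gripper_width: 0.0912
```

Run:
```python
from plan import *
from h import *
o=snap("e"); q=o["side"][0]
cv2.imwrite("pics/e_z.png",np.hstack([cv2.resize(q[215:300,175:250,::-1],(390,442)),cv2.resize(q[120:205,220:295,::-1],(390,442))]))
show([(0.5041,.0325,.05,-79.5)])
```

```text
t 16.05 p [0.504 0.033 0.15 ] rpy [-90.074  -0.016 -79.442] w 0.09130499418008779 F [ 0.209 -0.395  0.56 ]
(0.5041, 0.0325, 0.05, -79.5) travel [0.031 3.317 0.   ] rot [0.012 0.01  0.003]
```

View pics/e_z.png

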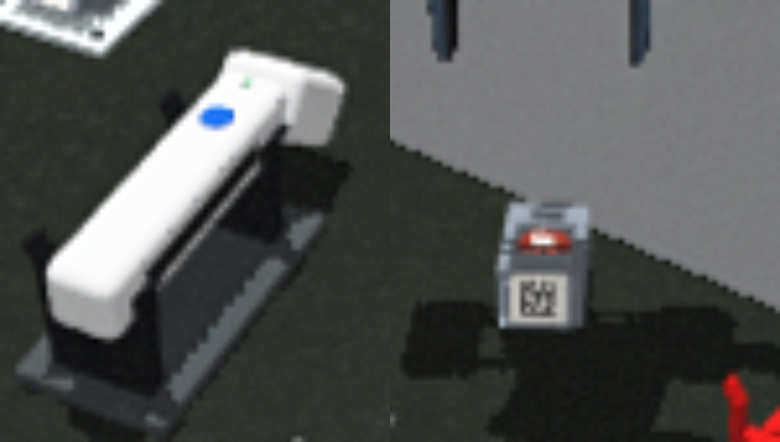

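View pics/e_top.png

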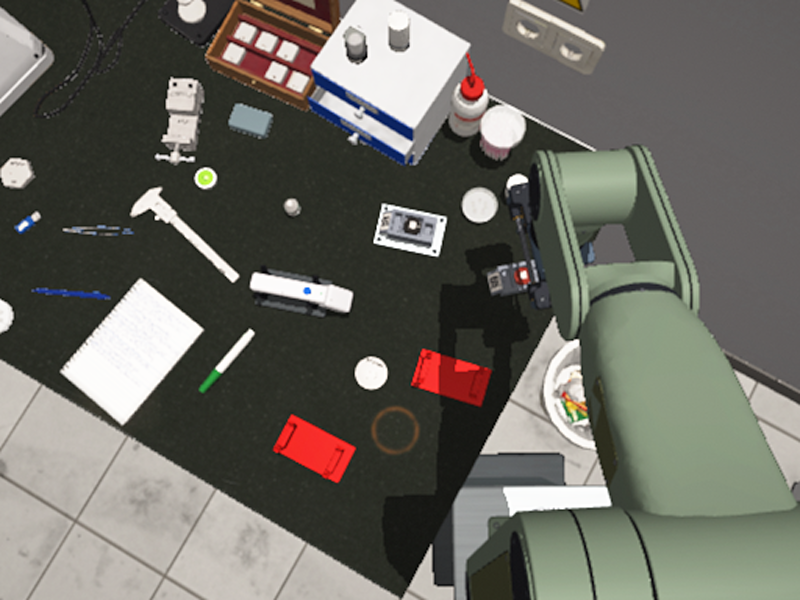

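The reader is back in its rest, as it lay before. The jaws straddle the loose carrier in the side crop. Descending.

Emit:
drive_tool(travel=[[0.03,0.5,0],[0.03,1.4,0],[0.03,2.4,0],[0.03,3.0,0],[0.03,3.3,0],[0.03,3.3,0],[0.03,3.3,0]], rotation=[[0.01,0.01,0],[0.01,0.01,0],[0.01,0.01,0],[0.01,0.01,0],[0.01,0.01,0],[0.01,0.01,0],[0.01,0.01,0]])

```text
time: 16.75
eef_pos: [0.5051, 0.0319, 0.0514]
orientation: [-1.569, -0.001, -1.388]
force: [0.6, 0.8, -0.2]
gripper_width: 0.0913
```

Run:
```python
from plan import *
show([(0.5041,.0325,.0102,-79.5)])
```

```text
t 16.75 p [0.505 0.032 0.051] rpy [-89.904  -0.042 -79.545] w 0.09132598314779278 F [ 0.642  0.845 -0.176]
(0.5041, 0.0325, 0.0102, -79.5) travel [-0.025  1.374 -0.031] rot [-0.016 -0.008  0.007]
```

Emit:
drive_tool(travel=[[-0.01,0.3,-0.02],[-0.02,0.8,-0.03],[-0.02,1.2,-0.03],[-0.02,1.35,-0.03],[-0.02,1.35,-0.03],[-0.02,1.35,-0.03]], rotation=[[-0.01,-0.01,0],[-0.01,-0.01,0],[-0.01,-0.01,0],[-0.01,-0.01,0],[-0.01,-0.01,0],[-0.01,-0.01,0]])

```text
time: 17.35
eef_pos: [0.5038, 0.032, 0.0105]
orientation: [-1.571, -0.001, -1.388]
force: [0.3, -0.2, -0.6]
gripper_width: 0.0913
```

Emit:
drive_tool(travel=[[0,0,0],[0,0,0],[0,0,0],[0,0,0],[0,0,0],[0,0,0],[0,0,0],[0,0,0],[0,0,0]], rotation=[[0,0,0],[0,0,0],[0,0,0],[0,0,0],[0,0,0],[0,0,0],[0,0,0],[0,0,0],[0,0,0]], fingers=1)

```text
time: 18.25
eef_pos: [0.5037, 0.032, 0.0104]
orientation: [-1.571, -0.001, -1.388]
force: [0.3, -0.0, 0.2]
gripper_width: 0.0458
```

Run:
```python
from plan import *
show([(0.5041,.0325,.0102,-79.5)])
```

```text
t 18.25 p [0.504 0.032 0.01 ] rpy [-90.01   -0.035 -79.515] w 0.045798628480588 F [ 0.317 -0.05   0.234]
(0.5041, 0.0325, 0.0102, -79.5) travel [-0.013  0.005  0.017] rot [ 0.002 -0.002  0.006]
```

Run:
```python
from det import *
np.set_printoptions(suppress=True,precision=4)
o=load("a"); p,d,m=o["side"]; g=p.max(-1)
def F(x,off): return np.array(off)+np.array(x,float)/8.8-.5
def dev(l,c,yaw,):
    t=np.array([np.cos(np.radians(yaw)),np.sin(np.radians(yaw))]); n=np.array([t[1],-t[0]])  # n: towards +world x
    # signed offset of line from centre along n, at label of centre
    return (l[0]-c)@n*1000, (l[0]-c)@t*1000
cf=np.array([.5949,.2216]); cl=np.array([.5041,.0325])
for nm,seg,off,z,c,yaw in (("fix R",((400,112),(250,225)),(165,180),.039,cf,76.7),("fix L",((125,190),(270,75)),(165,180),.039,cf,76.7),
  ("fix rear",((300,72),(405,98)),(165,180),.039,cf,76.7),("fix front",((125,203),(235,230)),(165,180),.039,cf,76.7),
  ("loose R",((735,95),(722,195)),(175,150),.040,cl,100.5),("loose L",((605,90),(582,195)),(175,150),.040,cl,100.5),("loose front",((590,197),(715,203)),(175,150),.040,cl,100.5),("loose rear",((610,78),(725,82)),(175,150),.040,cl,100.5)):
    e=edge(g,F(seg[0],off),F(seg[1],off),w=1.5); l=wline(m,e,z); print(nm,'yaw',np.degrees(np.arctan2(l[1][1],l[1][0])).round(2),'res',round(e[2],3),'n,t mm',np.round(dev(l,c,yaw),2))
# again top view, w/ specimen bounding
p,d,m=o["top"]; g=p.max(-1); off=(235,125)
def F2(x): return np.array(off)+np.array(x,float)/12.8-.5
for nm,seg in (("lo",((170,325),(520,390))),("rear",((572,190),(535,385)))):
    e=edge(g,F2(seg[0]),F2(seg[1]),w=1.2); l=wline(m,e,.039); print('top fix',nm,np.round(dev(l,cf,76.7),2),e[2])
blk=(g<90); w=np.zeros_like(blk); w[135:155,255:275]=1
P=[F2(x) for x in ((300,230),(405,165))]
# label contour in both views
for n,box,z in (("side",(176,201,194,220),.027),("side",(240,170,258,186),.028),("top",(243,134,251,151),.027),("top",(310,173,323,190),.028)):
    p,d,m=o[n]; u0,v0,u1,v1=box; a=cv2.resize(p[v0:v1,u0:u1],None,fx=8,fy=8,interpolation=cv2.INTER_CUBIC)
    k=((a[...,0].astype(int)-a[...,2]>-4)&(a.min(-1)>150)).astype(np.uint8); k=cv2.morphologyEx(k,cv2.MORPH_CLOSE,np.ones((41,41)))
    cs=max(cv2.findContours(k,0,2)[0],key=cv2.contourArea); M=cv2.moments(cv2.convexHull(cs)); q=np.array([M['m10'],M['m01']])/M['m00']; q=(q+.5)/8-.5+[u0,v0]; print(n,box,q,cv2.minAreaRect(cs)[1],ray(m,*q,z))
print('pred fix',cf+.048*np.array([.230,.973]),'loose',cl+.048*np.array([-.182,.983]))
```

```text
fix R yaw -103.56 res 0.059 n,t mm [-21.47  13.67]
fix L yaw -103.55 res 0.05 n,t mm [24.86 17.12]
fix rear yaw nan res nan n,t mm [ 5758.86 -3199.87]
fix front yaw 173.62 res 0.257 n,t mm [14.25 43.53]
loose R yaw -79.17 res 0.057 n,t mm [-22.63  32.18]
loose L yaw -79.74 res 0.033 n,t mm [23.67 32.28]
loose front yaw -165.25 res 0.078 n,t mm [12.76 41.24]
loose rear yaw -177.92 res 0.187 n,t mm [ 14.68 -40.01]
top fix lo [-23.77  14.78] 0.03176744282245636
top fix rear [-16.62 -40.03] 0.08117854595184326
side (176, 201, 194, 220) [182.57   211.5639] (111.83000946044922, 137.626708984375) [0.6077 0.2758 0.027 ]
side (240, 170, 258, 186) [248.06  175.906] (89.9500503540039, 97.27931213378906) [0.4978 0.0731 0.028 ]
top (243, 134, 251, 151) [246.322  141.5013] (135.0, 63.0) [0.6058 0.2685 0.027 ]
top (310, 173, 323, 190) [316.2744 179.2918] (114.0, 103.0) [0.4974 0.0806 0.028 ]
pred fix [0.6059 0.2683] loose [0.4954 0.0797]det.py:18: RuntimeWarning: invalid value encountered in divide
  q.append((P[lo:hi]*v[lo:hi,None]).sum(0)/v[lo:hi].sum())
det.py:23: RuntimeWarning: invalid value encountered in divide
  A=ray(m,*e[0],z)[:2];B=ray(m,*e[1],z)[:2]; t=(B-A)/np.linalg.norm(B-A); return A,t
```

Run:
```python
from h import *
np.set_printoptions(suppress=True,precision=3)
o=load("a")
for n in o:
    X=pts(*o[n]); k=(X[...,2]>.03)&(X[...,0]>.62)&(X[...,0]<1)&(X[...,1]>-.0)&(X[...,1]<.42)&(o[n][1]>0)
    P=X[k]; 
    for y in np.arange(0,.42,.03):
        q=P[(P[:,1]>=y)&(P[:,1]<y+.03)]
        if len(q): i=np.argsort(q[:,0])[:1]; print(n,round(y,2),q[i[0]],np.percentile(q[:,0],5))
```

```text
side 0.0 [0.65  0.029 0.048] 0.7998207168550375
side 0.03 [0.643 0.04  0.045] 0.6725180610993184
side 0.06 [0.717 0.068 0.076] 0.7347726412176101
side 0.09 [0.727 0.092 0.083] 0.7570339013960428
side 0.12 [0.769 0.122 0.068] 0.800277036251418
side 0.15 [0.78  0.178 0.163] 0.8445907998211232
side 0.18 [0.729 0.21  0.097] 0.7787384571824064
side 0.21 [0.621 0.226 0.039] 0.7226479456976574
side 0.24 [0.62  0.261 0.032] 0.7124691753718159
side 0.27 [0.717 0.271 0.098] 0.730519305333473
side 0.3 [0.731 0.321 0.071] 0.7483076655035892
side 0.33 [0.735 0.332 0.08 ] 0.7631814035278786
side 0.36 [0.774 0.361 0.074] 0.7833091399195826
side 0.39 [0.794 0.39  0.082] 0.7987537196133033
top 0.0 [0.644 0.03  0.042] 0.7956954756890858
top 0.03 [0.642 0.033 0.049] 0.6569452959244473
top 0.06 [0.714 0.062 0.081] 0.7252522621690156
top 0.09 [0.723 0.091 0.08 ] 0.7510997122192562
top 0.12 [0.768 0.12  0.03 ] 0.7708237166143072
top 0.15 [0.772 0.18  0.145] 0.7817978025285994
top 0.18 [0.728 0.208 0.113] 0.7380497166380962
top 0.21 [0.62  0.236 0.039] 0.7171713899372404
top 0.24 [0.62  0.25  0.039] 0.70944136172681
top 0.27 [0.718 0.272 0.067] 0.7299224178095184
top 0.3 [0.729 0.32  0.076] 0.742013237629769
top 0.33 [0.738 0.331 0.075] 0.7655735979805087
top 0.36 [0.775 0.361 0.07 ] 0.7834674393447035
top 0.39 [0.794 0.392 0.086] 0.7997316653575044
```

Emit:
drive_tool(travel=[[0,-0.2,0],[0,-0.7,0],[0,-1.5,0],[0,-2.4,0],[0,-3.1,0],[0,-3.5,0],[0,-3.5,0],[0,-3.5,0]], rotation=[[0,0,0],[0,0,0],[0,0,0],[0,0,0],[0,0,0],[0,0,0],[0,0,0],[0,0,0]])

```text
time: 19.05
eef_pos: [0.5028, 0.032, 0.1146]
orientation: [-1.573, -0.0, -1.388]
force: [-0.5, -0.5, -1.1]
gripper_width: 0.0456
```

Run:
```python
from plan import *
show([(0.5957,.2208,.10,-103.45),(0.5957,.2208,.057,-103.45)])
```

```text
t 19.05 p [0.503 0.032 0.115] rpy [-90.121  -0.023 -79.513] w 0.04558540792257679 F [-0.546 -0.473 -1.096]
(0.5957, 0.2208, 0.1, -103.45) travel [-5.624  0.476  4.193] rot [0.019 3.989 0.008]
(0.5957, 0.2208, 0.057, -103.45) travel [-5.624  1.91   4.196] rot [0.019 3.989 0.008]
```

Emit:
drive_tool(travel=[[-0.2,0,0.15],[-0.8,0,0.6],[-1.6,0.1,1.2],[-2.5,0.2,1.9],[-3.4,0.3,2.5],[-4.3,0.4,3.2],[-5.0,0.4,3.7],[-5.4,0.5,4.0],[-5.62,0.5,4.19],[-5.62,0.5,4.19],[-5.62,0.5,4.19],[-5.62,0.5,4.19],[-5.62,0.5,4.19]], rotation=[[0,0.15,0],[0,0.6,0],[0,1.1,0],[0.01,1.8,0],[0.01,2.4,0],[0.02,3.0,0],[0.02,3.5,0.01],[0.02,3.8,0.01],[0.02,3.99,0.01],[0.02,3.99,0.01],[0.02,3.99,0.01],[0.02,3.99,0.01],[0.02,3.99,0.01]])

```text
time: 20.35
eef_pos: [0.5962, 0.2199, 0.1003]
orientation: [-1.569, 0.0, -1.806]
force: [0.1, -0.8, -1.4]
gripper_width: 0.046
```

Run:
```python
from plan import *
show([(0.5957,.2208,.057,-103.45)])
```

```text
t 20.35 p [0.596 0.22  0.1  ] rpy [ -89.92     0.028 -103.496] w 0.04596282101811878 F [ 0.07  -0.763 -1.385]
(0.5957, 0.2208, 0.057, -103.45) travel [-0.024  1.444 -0.024] rot [-0.013 -0.008 -0.005]
```

Emit:
drive_tool(travel=[[-0.02,0.3,-0.02],[-0.02,0.8,-0.02],[-0.02,1.2,-0.02],[-0.02,1.42,-0.02],[-0.02,1.42,-0.02],[-0.02,1.42,-0.02],[-0.02,1.42,-0.02]], rotation=[[-0.01,0,0],[-0.01,0,0],[-0.01,0,0],[-0.01,0,0],[-0.01,0,0],[-0.01,0,0],[-0.01,0,0]])

```text
time: 21.05
eef_pos: [0.5965, 0.2216, 0.0581]
orientation: [-1.569, 0.001, -1.806]
force: [0.3, 0.7, -2.0]
gripper_width: 0.0459
```

Run:
```python
from plan import *
from h import *
o=snap("f"); q=o["side"][0]
cv2.imwrite("pics/f_z.png",cv2.resize(q[160:230,160:230,::-1],None,fx=8,fy=8,interpolation=cv2.INTER_CUBIC))
q=o["top"][0]
cv2.imwrite("pics/f_t.png",cv2.resize(q[115:175,230:300,::-1],None,fx=8,fy=8,interpolation=cv2.INTER_CUBIC))
show([(0.5957,.2208,.05,-103.45)])
```

```text
t 21.15 p [0.596 0.222 0.058] rpy [ -89.915    0.078 -103.453] w 0.04599826246697185 F [-0.337  0.24  -1.327]
(0.5957, 0.2208, 0.05, -103.45) travel [ 0.033  0.272 -0.018] rot [-0.014 -0.    -0.013]
```

View pics/f_z.png

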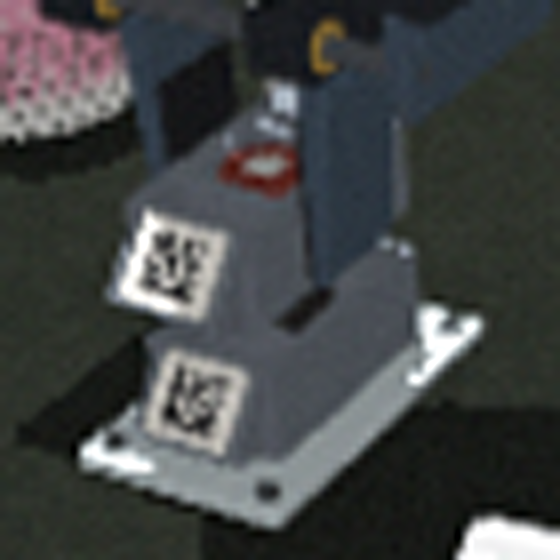

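View pics/f_t.png

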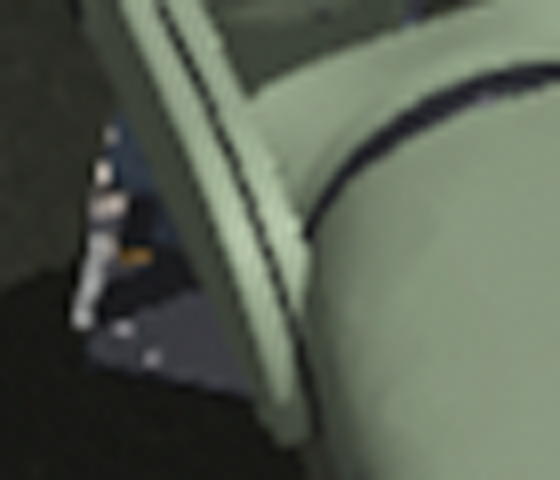

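Run:
```python
from det import *
np.set_printoptions(suppress=True,precision=4)
o=load("f"); p,d,m=o["side"]; g=cv2.GaussianBlur(p.min(-1),(0,0),.4)
off=np.array([160,160.])
def lab(q):
    Q=[np.array(x)/8-.5+off for x in q]; L=[]
    for i in range(4):
        e=edge(g,Q[i],Q[(i+1)%4],w=1.2,trim=.15); L.append((e[0],e[1]-e[0]))
    C=[isect(L[i-1],L[i]) for i in range(4)]; return np.array(C)
up=lab([(148,212),(230,233),(208,322),(122,295)]); lo=lab([(165,350),(248,370),(228,455),(150,425)])
print((up-off+.5)*8,(lo-off+.5)*8)
tz=np.sin(np.radians(50))*.013
zo=np.array([tz,tz,-tz,-tz])
U=np.array([ray(m,*up[i],.0756+zo[i]) for i in range(4)]); W=np.array([ray(m,*lo[i],.027+zo[i]) for i in range(4)])
print(U,W); t=np.array([.2337,.9723]);n=np.array([.9723,-.2337])
D=(U-W)[:,:2]*1000; print('t',D@t,'n',D@n,'mean',(D@t).mean(),(D@n).mean())
c1,c2=U.mean(0)[:2],W.mean(0)[:2]; print(c1,c2,'implied fixed centre',c2-.048*t,'loose',c1-.048*t)
print('per px z 2mm ->',(ray(m,*up[0],.0776)-ray(m,*up[0],.0756))[:2]@np.stack([t,n],1)*1000)
for A in (U,W): v=A[1]-A[0]; print(np.linalg.norm(v),np.degrees(np.arctan2(v[1],v[0])))
```

```text
[[146.7888 211.3583]
 [229.4828 234.903 ]
 [204.1321 323.3737]
 [117.4214 297.6792]] [[165.6085 347.2061]
 [250.7015 371.1733]
 [224.3574 455.8824]
 [143.2269 429.5421]]
[[0.6212 0.2556 0.0856]
 [0.592  0.2626 0.0856]
 [0.5947 0.2806 0.0656]
 [0.6252 0.2735 0.0656]] [[0.6213 0.2556 0.037 ]
 [0.5909 0.2619 0.037 ]
 [0.5945 0.2793 0.017 ]
 [0.624  0.2721 0.017 ]]
t [-0.0466  0.8531  1.2939  1.6009] n [-0.1875  0.8606 -0.1377  0.8453] mean 0.9253233562869119 0.34517956160273794
[0.6083 0.2681] [0.6077 0.2673] implied fixed centre [0.5965 0.2206] loose [0.597  0.2214]
per px z 2mm -> [ 2.5745 -2.2698]
0.03001152590098093 166.60323421201906
0.03107448038406101 168.25825543264236
```

The labels line up: the side view puts the upper one 0.9 mm forward and 0.35 mm to the side. The planned target cancels both. Lowering in.

Emit:
drive_tool(travel=[[0.03,0.05,-0.02],[0.03,0.15,-0.02],[0.03,0.2,-0.02],[0.03,0.27,-0.02],[0.03,0.33,-0.02],[0.03,0.33,-0.02],[0.03,0.33,-0.02]], rotation=[[-0.01,0,-0.01],[-0.01,0,-0.01],[-0.01,0,-0.01],[-0.01,0,-0.01],[-0.01,0,-0.01],[-0.01,0,-0.01],[-0.01,0,-0.01]])

```text
time: 21.85
eef_pos: [0.5952, 0.2207, 0.0475]
orientation: [-1.572, -0.0, -1.806]
force: [-0.7, 0.4, -1.7]
gripper_width: 0.046
```

Run:
```python
from plan import *
show([(0.5957,.2208,.0424,-103.45)])
```

```text
t 21.85 p [0.595 0.221 0.048] rpy [ -90.043   -0.026 -103.457] w 0.04601753255098883 F [-0.659  0.42  -1.729]
(0.5957, 0.2208, 0.0424, -103.45) travel [-0.006  0.171  0.015] rot [ 0.007 -0.001  0.004]
```

Emit:
drive_tool(travel=[[0,0.05,0.01],[0,0.1,0.01],[0,0.14,0.01],[0,0.17,0.01],[0,0.17,0.01],[0,0.17,0.01]], rotation=[[0.01,0,0],[0.01,0,0],[0.01,0,0],[0.01,0,0],[0.01,0,0],[0.01,0,0]])

```text
time: 22.45
eef_pos: [0.5955, 0.2207, 0.0425]
orientation: [-1.57, -0.0, -1.806]
force: [0.3, -0.0, -2.2]
gripper_width: 0.0458
```

Run:
```python
from plan import *
from h import *
p,d=arm.capture("side"); cv2.imwrite("pics/g_z.png",cv2.resize(p[160:230,160:230,::-1],None,fx=8,fy=8,interpolation=cv2.INTER_CUBIC))
show([(0.5957,.2208,.0424,-103.45)])
```

```text
t 22.5 p [0.596 0.221 0.042] rpy [ -89.977   -0.023 -103.453] w 0.04583276235851189 F [-0.541 -0.113 -2.411]
(0.5957, 0.2208, 0.0424, -103.45) travel [-0.006  0.003  0.005] rot [-0.004 -0.     0.004]
```

View pics/g_z.png

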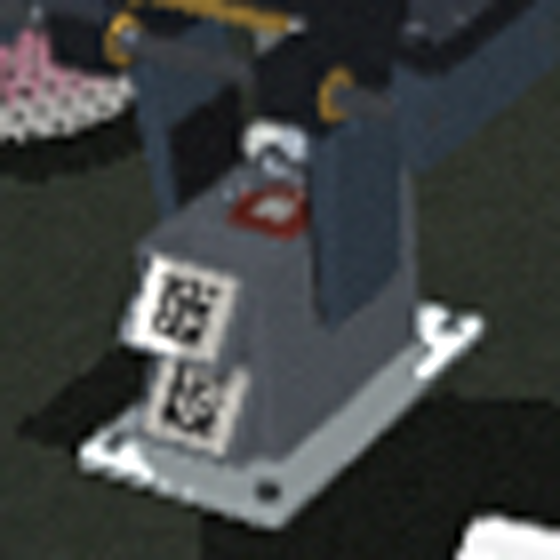

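Emit:
drive_tool(travel=[[0,0.02,0],[0,0.03,0],[0,0.03,0]], rotation=[[0,0,0],[0,0,0],[0,0,0]])

```text
time: 22.8
eef_pos: [0.5956, 0.2207, 0.0424]
orientation: [-1.57, -0.0, -1.806]
force: [-1.4, -0.5, 6.1]
gripper_width: 0.0459
```

Contact now at 6 N upward, at the expected height. Release and retreat straight up.

Emit:
drive_tool(travel=[[0,0,0],[0,0,0],[0,0,0],[0,0,0],[0,0,0],[0,0,0],[0,0,0],[0,0,0]], rotation=[[0,0,0],[0,0,0],[0,0,0],[0,0,0],[0,0,0],[0,0,0],[0,0,0],[0,0,0]], fingers=0)

```text
time: 23.6
eef_pos: [0.5955, 0.2207, 0.0416]
orientation: [-1.57, -0.0, -1.806]
force: [0.0, 0.2, 0.4]
gripper_width: 0.0912
```

Emit:
drive_tool(travel=[[0,-0.3,0],[0,-1,0],[0,-2,0],[0,-3,0],[0,-4,0],[1,-5,-2],[2,-5,-4],[3,-5,-6],[3,-5,-7],[3,-5,-7],[3,-5,-7],[3,-5,-7]], rotation=[[0,0,0],[0,0,0],[0,0,0],[0,0,0],[0,0,0],[0,0,0],[0,0,0],[0,0,0],[0,0,0],[0,0,0],[0,0,0],[0,0,0]])

```text
time: 24.8
eef_pos: [0.3706, 0.1823, 0.1927]
orientation: [-1.568, 0.001, -1.805]
force: [0.5, -0.4, -0.5]
gripper_width: 0.0912
```

Run:
```python
from plan import *
from h import *
o=snap("k")
q=o["side"][0];t=o["top"][0]
cv2.imwrite("pics/k_z.png",np.hstack([cv2.resize(q[160:300,160:260,::-1],(400,560)),cv2.resize(t[115:215,140:300,::-1],(400,560)) if 0 else cv2.resize(t[115:185,230:280,::-1],(400,560))]))
show([])
```

```text
t 24.9 p [0.372 0.182 0.192] rpy [ -89.882    0.043 -103.463] w 0.09091692573662556 F [ 0.213 -0.453  0.034]
```

View pics/k_z.png

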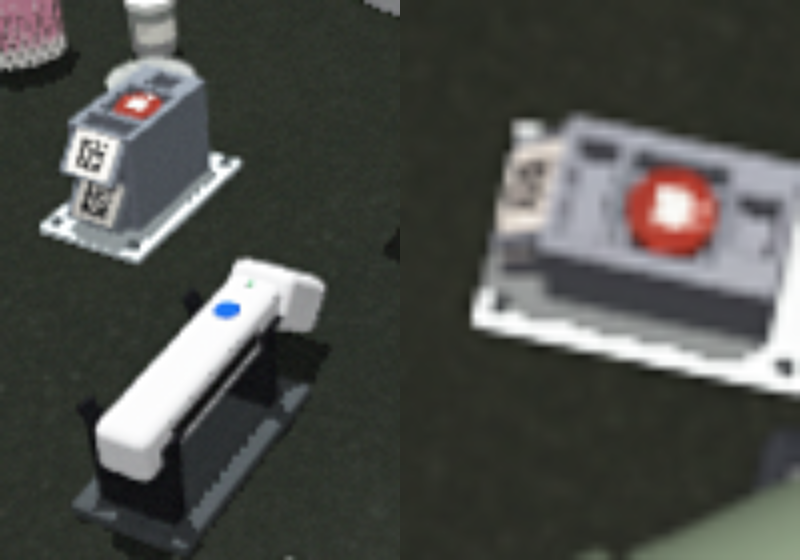

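View pics/k_top.png

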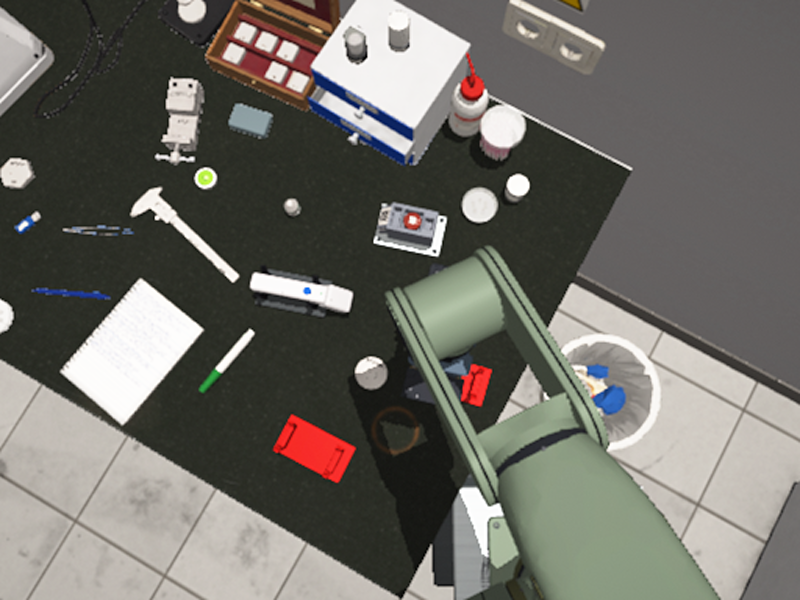

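The carrier sits flush on the fixed one at about (412,220) in the top view, with both labels to the left. The reader is in its rest at (300,290), and the bystanders are where they were. A quick settle and a height check, then hand in.

Emit:
drive_tool(travel=[[0,0,0],[0,0,0],[0,0,0]], rotation=[[0,0,0],[0,0,0],[0,0,0]])

```text
time: 25.2
eef_pos: [0.3708, 0.1821, 0.1913]
orientation: [-1.571, -0.001, -1.806]
force: [-0.5, 0.3, -0.1]
gripper_width: 0.0915
```

Run:
```python
from h import *
np.set_printoptions(suppress=True,precision=4)
o=load("k"); X=pts(*o["top"]); 
c=np.array([.5955,.221]); t=np.array([.2337,.9723]);n=np.array([.9723,-.2337])
w=(X[...,:2]-c); a=w@t;b=w@n
for lo,hi in ((-.036,-.015),(.015,.036)):
    k=(a>lo)&(a<hi)&(abs(b)<.02); print('top z',np.median(X[...,2][k]),k.sum())
a0=load("a")["side"][0]; b0=o["side"][0]
d=cv2.absdiff(a0,b0).max(-1)[225:300,165:260]; print('reader diff px>60',(d>60).sum())
print(arm.sign_off())
```

```text
top z 0.07082753143340093 118
top z 0.060200585980705545 118
reader diff px>60 233
the job is handed in; nothing more can be done
None
```

Run:
```python
from h import *
for T in "ak":
    o=load(T)
    for n,box in (("top",(185,175,205,195)),("side",(205,230,225,245))):
        p,d,m=o[n]; h=cv2.cvtColor(p,cv2.COLOR_RGB2HSV); mk=(abs(h[...,0].astype(int)-110)<12)&(h[...,1]>130)
        w=np.zeros_like(mk);w[box[1]:box[3],box[0]:box[2]]=1; v,u=np.nonzero(mk&w); print(T,n,ray(m,u.mean(),v.mean(),.069).round(4))
X=pts(*load("k")["top"]); c=np.array([.5955,.221]); t=np.array([.2337,.9723]);n=np.array([.9723,-.2337]); w=X[...,:2]-c;a=w@t;b=w@n
for lo in (-.038,.018,.028):
    k=(a>lo)&(a<lo+.01)&(abs(b)<.02); print(lo,np.percentile(X[...,2][k],[10,50,75,90]).round(4))
```

```text
a top [0.479  0.3984 0.069 ]
a side [0.4794 0.398  0.069 ]
k top [0.4767 0.3981 0.069 ]
k side [0.477 0.398 0.069]
-0.038 [0.057  0.0713 0.0729 0.0743]
0.018 [0.0544 0.0696 0.0726 0.074 ]
0.028 [0.0541 0.0598 0.0721 0.0739]
```

The whole job is done and handed in at 25 s of the 54 s allowed, but I can't see the verdict. The last checks agree with a good result, apart from a small shift of the reader in its rest.

- **Scan:** I held the reader at the computed aim, about 8 cm off the label and square to it. It stayed there for about 2.6 s with roughly 0.5 mm of drift. It did not touch the carrier.
- **Reader back in its rest:** It went back nose the same way and was released. Its button is about 2.3 mm sideways of where it started, which is within the 3 mm play of the forks on each side. A plain image comparison also flagged 233 changed pixels around the rest, which I didn't trace further and put down to this shift and shading.
- **Stack:** The lugs went into the notches with no force. Contact came at the expected height (6 N), and I then released the carrier.
- **Last pictures:** Both labels face the same way, and the carrier's top is at about 72–73 mm at both ends (72 mm expected), so it sits flat. My first height check gave 60 mm at the front; I read that as depth readings in the open notch, because the solid parts there measure 72–73 mm.
- **Bystanders:** By eye in the last pictures, they are where they were. The hardness block was partly in shadow. I did not measure them.

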